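# Slide the bowl home into the hollow of its serving board

### The arm

A 7-joint arm with a two-finger parallel gripper is mounted at the origin on the work surface. World frame = base frame: x ahead of the robot, y to its left, z up, the work surface at z = 0. Lengths are in m, angles in rad, forces in N, time in s.
With the tool pointing down it reaches from about 0.4 to 0.85 m from the base axis. Payload 4.5 kg.
Tool frame: the origin (TCP) lies on the centre line of the jaws, within the pads' length; the fingertips stand 11 mm ahead of it and the grasp point (between the pads) lies 8 mm behind it; z points along the fingers, y is the line along which they close (so a half turn about z gives the same grasp; the last joint's range is limited). The gripper opens to 88 mm and grips with 3 to 60 N. Pads are 18 mm wide; open, the fingers measure 123 mm over their backs; the gripper's body (75 mm by 187 mm) begins 45 mm behind the grasp point.
Start: joints at [-1.207, 0.689, -0.195, 1.565, 0.157, 0.902, -0.215], TCP at [0.202, 0.591, 0.25] pointing down, gripper open.
Joint ranges: [-3.01, 3.01], [-0.46, 2.08], [-1.47, 1.51], [0.13, 2.56], [-1, 4.14], [0.04, 2.09], [-2.66, 2.66]. Speed limits (rad/s): [2.57, 2.57, 3.14, 3.14, 3.14, 3.14, 3.14].

### API

Orientations are given as a unit quaternion [x, y, z, w].
In Python, from plant import * gives the robot as it stands. The module is installed in compiled form; this text tells all that it offers.
- The arm moves only by the tool send_rows, never from a script. Its argument "motion" is a list of rows, each an object of numbers: "x", "y", "z": the shift along the tool's x, y, z in cm; "rx", "ry", "rz": the turn, a rotation vector about the tool's x, y, z in rad; "jaw": the finger opening in cm, from 0 to 8.81. In form: [{"x": .., "y": .., "z": .., "rx": .., "ry": .., "rz": .., "jaw": ..}, ...]. A call has exactly 5 rows; each row shifts and turns the commanded pose from where the row before left it, along the tool's axes as they then stand; what a row does not reach is not made up. A row lasts 1/10 s, in which the tool goes at most 50 mm and 8.59 degrees, less where a joint would pass 70% of its speed; a pose out of reach is approached as far as the arm can. A call is refused whole if a number of a shift passes 5 or a number of a turn 0.15, either way. A call with a gripper value outside its range is refused whole. The fingers move at their own pace and stop on an object; "grip_force" is the grip in N (left out, the last holds). Time passes only in rows, so rows that do not move let the fingers close, or fill a call up. It gives the time, the measured TCP pose, the force, the opening and the grip force at its end, in the units of the state.
- get_state(): the state, without advancing time (a new reading comes with each control period).
- snapshot(name): name is "scene" or "top" or "wrist"; returns a dict with "img" (400x640x3 uint8, red, green, blue), "vertical_fov" (degrees; the focal length in pixels is half the picture's height over the tangent of half this angle, whatever the lens; pixels are square), "cx", "cy" (the principal point, pixels), "D" ([k1, k2, p1, p2, k3] as OpenCV has them; the pictures are not rectified), "extrinsics" (4x4, takes a point from camera to world coordinates). Camera axes: x right, y up, looking along -z (the intrinsics and any distortion apply to the point x, -y, -z); pixel columns grow to the right and rows downward; lengths in m; the calibration is good to about 2 mm. A picture is of the moment at which its call begins. There is no depth.
- finish_job(): hands the job in; it is judged then, once.
The state is a dict: "clock": time; "q": joint angles; "qd": joint speeds; "joint_torque": joint torques, N m; "tool_pos": TCP position; "eef_rot": TCP orientation; "contact_force": force on the tool from outside, world axes, zero at the start; "moment": the same for the moment, N m; "opening": opening from 0.0 (shut) to 1.0 (fully open); "finger_force": force on a finger pad.
Only numpy, scipy, OpenCV 4.12 (cv2) and the standard library are available. Lean on these libraries where they do the work, as an engineer would, in place of code of your own. Each camera call takes 0.05 s, during which the arm holds its last target. There are 200 camera calls.

### The job

A lemon has been left in the round hollow of the wooden serving board, where the white bowl belongs. Put the lemon into the bowl, then slide the bowl along the board, without lifting it off, until it drops into the hollow and sits fully home, centred and level, with the lemon still in it. Leave the jar and the rolling pin where they are.

Things in the scene. Friction and masses are not known exactly. Their poses are not given: they have to be found in the camera images.
- hollow (a point): Centre of the floor of the round hollow in the middle of a fixed wooden board 470 x 170 x 30 mm thick, lying flat on the table, its length along this point's y axis; z is up. The hollow is a shallow cone: 12 mm deep (floor 18 mm, board top 30 mm above the table), 109 mm across at the mouth, 83 mm at its flat floor, walls at about 45 degrees.
- bowl: White round open bowl, 0.3-0.65 kg, on the board at either end, 145-160 mm from the hollow. Origin: centre of its underside; z up. 58 mm high. Foot 80 mm across, base flares at 45 degrees (104 mm across 12 mm up, 124 at 24 mm), upright wall 132 mm across from 36 mm up to the rim. Wall 5 mm, inner floor 7 mm up. It fits the hollow: pushed in (friction about 0.6) it drops, foot on the hollow's floor.
- lemon_center (a point): Centre of a firm lemon, 74 mm long with pointed ends, 56 mm across its middle, about 0.1 to 0.16 kg. Its length is this point's x axis. It starts lying in the hollow, its centre about 28 mm above the hollow's floor, roughly lengthwise along the board; it can roll a little.
- jar: Bystander: closed round storage jar with a wooden lid, 64 mm across, 95 mm high, standing on the board at the end that the bowl does not stand on. Origin: centre of its underside.
- rolling_pin: Bystander: wooden rolling pin lying on the table beyond the board, roller 52 mm thick and 240 mm long, 414 mm long over the handles, along its y axis. Origin: under its middle.
Things that resemble listed ones, but are neither listed nor needed, are in the scene too. What is shaped like the bowl but turquoise is not meant.

How it is judged:
By the outcome, as a careful person would: the job done as asked, in the order asked, and still so for the second after the job is handed in, with the robot touching nothing.
It also fails if it takes over 56 s, if anything falls off the work surface, if the arm or the gripper's body presses on something with over 40 N, if the wrist force passes 120 N, or if a joint passes its speed limit or range.

## Working session

There is one attempt and no reset: what is moved stays moved. The work goes in short steps, Python scripts to look and compute and a tool call to move; the robot and the scene stay as the last step left them, time stands still between calls to the robot, and variables do not carry over. Pictures are saved under pics/ and viewed, at most 10 in all, crops included, and the job is handed in when it is done.

Besides the shell and the picture viewer there is one more tool, called after "Emit:" as name([rows], argument=value, ...), one row to a line, values as JSON. send_rows: Moves the arm, as the interface text tells. Its arguments: {"type":"object","properties":{"motion":{"type":"array"},"grip_force":{"type":"number"}},"required":["motion"]}

```bash
mkdir -p pics; cat > h.py <<'E'
from plant import *
import numpy as np, cv2
from scipy.spatial.transform import Rotation as R
def K(s):
    f=200/np.tan(np.radians(s["vertical_fov"])/2)
    return np.array([[f,0,s["cx"]],[0,f,s["cy"]],[0,0,1.]])
def ray(s,px):
    p=cv2.undistortPoints(np.array(px,float).reshape(-1,1,2),K(s),np.array(s["D"],float)).reshape(-1,2)
    d=np.c_[p[:,0],-p[:,1],-np.ones(len(p))]; E=np.array(s["extrinsics"])
    return E[:3,3], d@E[:3,:3].T
def plane(s,px,z):
    o,d=ray(s,px); return o+d*((z-o[2])/d[:,2])[:,None]
def proj(s,P):
    E=np.array(s["extrinsics"]); c=(np.atleast_2d(P)-E[:3,3])@E[:3,:3]
    c=c*[1,-1,-1]
    return cv2.projectPoints(c,np.zeros(3),np.zeros(3),K(s),np.array(s["D"],float))[0].reshape(-1,2)
def save(s,n): cv2.imwrite("pics/"+n+".png",s["img"][:,:,::-1])
E
python3 - <<'E'
from h import *
np.set_printoptions(precision=3,suppress=True)
a=[snapshot(n) for n in("scene","top")]
for s,n in zip(a,("scene","top")):
    save(s,n+"0"); print(n,s["vertical_fov"],s["cx"],s["cy"],s["D"],np.array(s["extrinsics"]))
print(get_state())
E
```

```text
scene 56.809076261173765 317.6194467215366 192.4694028030232 [-0.08  0.    0.    0.    0.  ] [[ 0.779 -0.41   0.474  0.989]
 [ 0.627  0.485 -0.61  -0.796]
 [ 0.02   0.772  0.635  0.734]
 [ 0.     0.     0.     1.   ]]
top 47.10933570662877 314.70966046033567 203.96479657049085 [-0.134  0.     0.     0.     0.   ] [[ 0.009  0.985 -0.172  0.261]
 [-1.     0.009  0.001 -0.171]
 [ 0.003  0.172  0.985  1.329]
 [ 0.     0.     0.     1.   ]]
{'clock': 0.1, 'q': array([-1.207,  0.69 , -0.195,  1.566,  0.157,  0.903, -0.215]), 'qd': array([-0.001, -0.002,  0.001, -0.002,  0.   , -0.001,  0.001]), 'joint_torque': array([ -0.003, -52.85 ,  -1.272, -15.384,  -0.053,   0.002,   0.   ]), 'tool_pos': array([0.202, 0.591, 0.249]), 'eef_rot': array([ 0.164,  0.986, -0.001, -0.   ]), 'contact_force': array([-0.224, -1.069,  0.18 ]), 'moment': array([-0.002,  0.004, -0.065]), 'finger_force': 0.0, 'opening': 1.0035092929715308}
```

View pics/scene0.png

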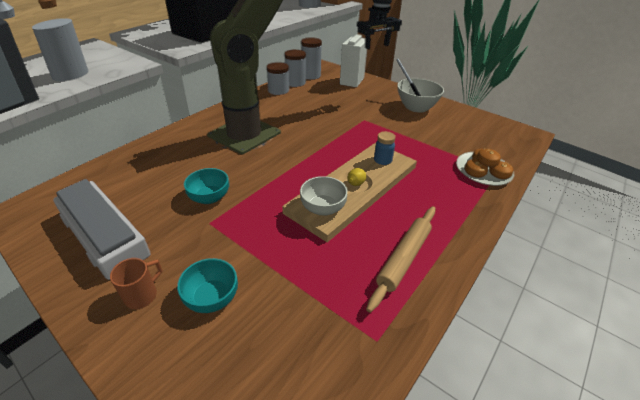

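View pics/top0.png

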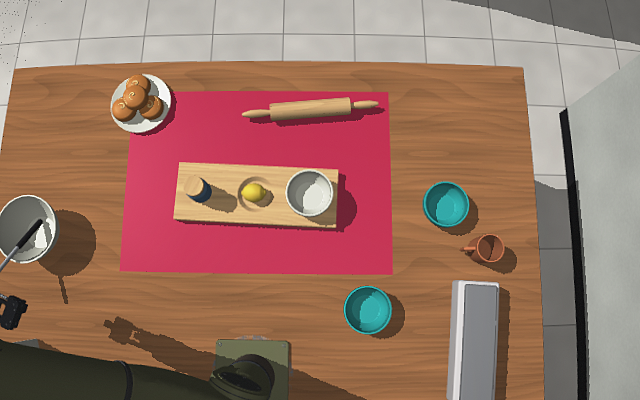

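The scene view shows the bowl at (324,196), lemon (357,176) and jar (385,148). In the top view the bowl is at (309,192), the lemon in the hollow at (253,192), the jar at (198,188), and the board corners are near (180,163), (338,170), (336,227) and (174,221).

```bash
python3 - <<'E'
from h import *
np.set_printoptions(precision=4,suppress=True)
def big(m,box):
    k=np.zeros_like(m);x0,y0,x1,y1=box;k[y0:y1,x0:x1]=m[y0:y1,x0:x1]
    k=cv2.morphologyEx(k,cv2.MORPH_CLOSE,np.ones((3,3)))
    return max(cv2.findContours(k,0,cv2.CHAIN_APPROX_NONE)[0],key=cv2.contourArea)
S={n:snapshot(n) for n in("scene","top")}
boxes={"top":((150,140,360,250),(235,170,275,212),(278,160,340,222)),"scene":((270,120,430,245),(340,160,372,192),(295,170,352,220))}
for n,s in S.items():
    hsv=cv2.cvtColor(s["img"],cv2.COLOR_RGB2HSV); H,Sa,V=cv2.split(hsv)
    lem=((H>22)&(H<34)&(Sa>170)).astype(np.uint8)*255
    c=big(lem,boxes[n][1]); m=cv2.moments(c); ctr=[m['m10']/m['m00'],m['m01']/m['m00']]
    w=plane(s,c.reshape(-1,2),.046)[:,:2].astype(np.float32)
    print(n,"lemon",ctr,plane(s,[ctr],.046),"rect",cv2.minAreaRect(w*1000))
    wh=((Sa<60)&(V>90)).astype(np.uint8)*255
    c=big(wh,boxes[n][2]); w=plane(s,c.reshape(-1,2),.088)[:,:2].astype(np.float32)
    print("bowl ell",cv2.fitEllipse(w*1000),cv2.minEnclosingCircle(w*1000))
    if n=="top":
        # board: not red mat
        red=(((H>165)|(H<5))&(Sa>150)); b=((~red)&(H>8)&(H<30)).astype(np.uint8)*255
        b|=wh
        c=big(b,boxes[n][0]); w=plane(s,c.reshape(-1,2),.03)[:,:2].astype(np.float32)
        r=cv2.minAreaRect(w*1000);print("board",r,cv2.boxPoints(r))
        o=cv2.resize(s["img"][150:240,160:350],None,fx=4,fy=4,interpolation=cv2.INTER_CUBIC)
        cv2.imwrite("pics/crop1.png",o[:,:,::-1])
    for P in [(198,188)] if n=="top" else []: print("jar lid",plane(s,[P],.125))
E
```

```text
scene lemon [356.4822222222222, 176.68666666666667] [[0.5193 0.0026 0.046 ]] rect ((518.1146240234375, 4.443790435791016), (52.77106857299805, 90.61747741699219), 33.11209487915039)
bowl ell ((521.0618896484375, -165.56663513183594), (127.92926788330078, 152.1468048095703), 42.78794479370117) ((522.3886108398438, -166.96530151367188), 77.5849380493164)
top lemon [254.19463087248323, 192.72371364653242] [[0.5167 0.0004 0.046 ]] rect ((518.8388671875, 2.4927101135253906), (46.66133499145508, 66.18106079101562), 0.5001272559165955)
bowl ell ((510.68511962890625, -156.48699951171875), (129.95205688476562, 131.4191131591797), 109.82675170898438) ((510.61309814453125, -156.6106414794922), 66.74259185791016)
board ((515.8756103515625, -1.29827880859375), (471.5799865722656, 173.14796447753906), 87.62075805664062) [[ 419.5877 -233.291 ]
 [ 592.5864 -240.479 ]
 [ 612.1635  230.6944]
 [ 439.1648  237.8825]]
jar lid [[0.5128 0.1431 0.125 ]]
```

View pics/crop1.png

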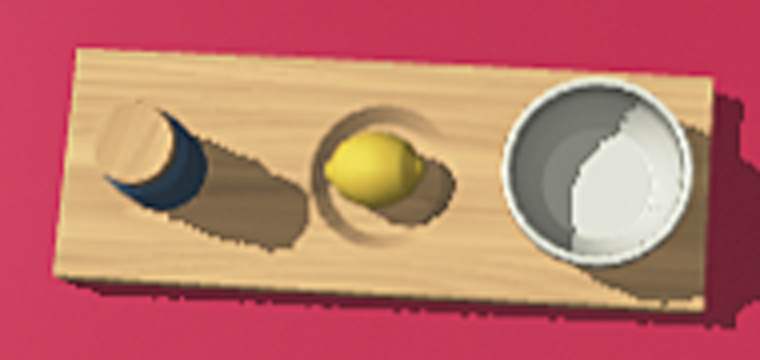

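The zoomed crop (4x) shows the lemon in the hollow lengthwise along the board, with tips at (326,170) and (423,168). The bowl is at (597,172) and the jar lid at (137,142). Board size (472 x 173) and rim diameter (131) both match the given sizes. The hollow is at about (0.516,-0.001), the bowl is about 155 mm from it, and the board yaw is -0.0415.

```bash
cat >> h.py <<'E'
def todo(x,y,z,yaw,n=1):
    "tool-frame shift (cm) and rz to bring TCP to x,y,z with tool y at yaw; n equal rows"
    s=get_state(); r=R.from_quat(s["eef_rot"]); p=np.array(s["tool_pos"])
    yv=np.array([np.cos(yaw),np.sin(yaw),0]); zv=np.array([0,0,-1.]); g=R.from_matrix(np.c_[np.cross(yv,zv),yv,zv])
    w=(r.inv()*g).as_rotvec(); d=r.inv().apply(np.array([x,y,z])-p)*100
    # constant body twist: solve for the shift per row
    A=np.zeros((3,3))
    for k in range(n): A+=R.from_rotvec(w*k/n).as_matrix()
    print("t",round(s["clock"],2),"pos",p.round(4),"F",np.array(s["contact_force"]).round(1),"open",round(s["opening"],3),"total",d.round(2),"per row",np.linalg.solve(A,d).round(3),(w/n).round(4))
E
python3 -c "
from h import *
todo(.517,0.0,.20,-.03,15)"
```

```text
t 0.2 pos [0.2023 0.591  0.2492] F [-0.3 -0.2 -0.2] open 1.0 total [-48.91 -45.72   4.97] per row [-4.717 -0.755  0.329] [-0.0001  0.      0.0847]
```

Emit:
send_rows([
  {"x": -3.54, "y": -0.55, "z": 0.25, "rz": 0.0635, "jaw": 6.8},
  {"x": -3.54, "y": -0.55, "z": 0.25, "rz": 0.0635, "jaw": 6.8},
  {"x": -3.54, "y": -0.55, "z": 0.25, "rz": 0.0635, "jaw": 6.8},
  {"x": -3.54, "y": -0.55, "z": 0.25, "rz": 0.0635, "jaw": 6.8},
  {"x": -3.54, "y": -0.55, "z": 0.25, "rz": 0.0635, "jaw": 6.8},
])

```text
schema error: expected keys x, y, z, rx, ry, rz, jaw
```

Emit:
send_rows([
  {"x": -3.54, "y": -0.55, "z": 0.25, "rz": 0.0635, "jaw": 6.8},
  {"x": -3.54, "y": -0.55, "z": 0.25, "rz": 0.0635, "jaw": 6.8},
  {"x": -3.54, "y": -0.55, "z": 0.25, "rz": 0.0635, "jaw": 6.8},
  {"x": -3.54, "y": -0.55, "z": 0.25, "rz": 0.0635, "jaw": 6.8},
  {"x": -3.54, "y": -0.55, "z": 0.25, "rz": 0.0635, "jaw": 6.8},
])

```text
schema error: expected keys x, y, z, rx, ry, rz, jaw
```

```bash
python3 -c "
from h import *
todo(.517,0.0,.20,-.03,10)"
```

```text
t 0.2 pos [0.2023 0.591  0.2492] F [-0.3 -0.2 -0.2] open 1.0 total [-48.91 -45.72   4.97] per row [-7.048 -1.281  0.494] [-1.000e-04  1.000e-04  1.271e-01]
```

Emit:
send_rows([
  {"x": -3.54, "y": -0.55, "z": 0.25, "rx": 0, "ry": 0, "rz": 0.0635, "jaw": 6.8},
  {"x": -3.54, "y": -0.55, "z": 0.25, "rx": 0, "ry": 0, "rz": 0.0635, "jaw": 6.8},
  {"x": -3.54, "y": -0.55, "z": 0.25, "rx": 0, "ry": 0, "rz": 0.0635, "jaw": 6.8},
  {"x": -3.54, "y": -0.55, "z": 0.25, "rx": 0, "ry": 0, "rz": 0.0635, "jaw": 6.8},
  {"x": -3.54, "y": -0.55, "z": 0.25, "rx": 0, "ry": 0, "rz": 0.0635, "jaw": 6.8},
])

```text
clock: 0.7
tool_pos: [0.3497, 0.4881, 0.237]
eef_rot: [0.319, 0.948, 0.0, 0.0]
contact_force: [1.0, 0.1, 0.6]
opening: 0.77
finger_force: 0.0
```

Emit:
send_rows([
  {"x": -3.54, "y": -0.55, "z": 0.25, "rx": 0, "ry": 0, "rz": 0.0635, "jaw": 6.8},
  {"x": -3.54, "y": -0.55, "z": 0.25, "rx": 0, "ry": 0, "rz": 0.0635, "jaw": 6.8},
  {"x": -3.54, "y": -0.55, "z": 0.25, "rx": 0, "ry": 0, "rz": 0.0635, "jaw": 6.8},
  {"x": -3.54, "y": -0.55, "z": 0.25, "rx": 0, "ry": 0, "rz": 0.0635, "jaw": 6.8},
  {"x": -3.54, "y": -0.55, "z": 0.25, "rx": 0, "ry": 0, "rz": 0.0635, "jaw": 6.8},
])

```text
clock: 1.2
tool_pos: [0.4563, 0.345, 0.2245]
eef_rot: [0.465, 0.885, 0.0, 0.0]
contact_force: [-0.1, 0.3, 0.2]
opening: 0.77
finger_force: 0.0
```

```bash
python3 -c "
from h import *
todo(.517,0.0,.20,-.03,10)"
```

```text
t 1.2 pos [0.4563 0.345  0.2245] F [-0.1  0.3  0.2] open 0.77 total [-31.85 -14.57   2.45] per row [-3.525 -0.511  0.245] [ 0.     -0.      0.0633]
```

Emit:
send_rows([
  {"x": -3.53, "y": -0.51, "z": 0.25, "rx": 0, "ry": 0, "rz": 0.0633, "jaw": 6.8},
  {"x": -3.53, "y": -0.51, "z": 0.25, "rx": 0, "ry": 0, "rz": 0.0633, "jaw": 6.8},
  {"x": -3.53, "y": -0.51, "z": 0.25, "rx": 0, "ry": 0, "rz": 0.0633, "jaw": 6.8},
  {"x": -3.53, "y": -0.51, "z": 0.25, "rx": 0, "ry": 0, "rz": 0.0633, "jaw": 6.8},
  {"x": -3.53, "y": -0.51, "z": 0.25, "rx": 0, "ry": 0, "rz": 0.0633, "jaw": 6.8},
])

```text
clock: 1.7
tool_pos: [0.5145, 0.1772, 0.2121]
eef_rot: [0.599, 0.801, 0.0, 0.0]
contact_force: [-0.1, 0.6, 0.6]
opening: 0.773
finger_force: 0.0
```

Emit:
send_rows([
  {"x": -3.53, "y": -0.51, "z": 0.25, "rx": 0, "ry": 0, "rz": 0.0633, "jaw": 6.8},
  {"x": -3.53, "y": -0.51, "z": 0.25, "rx": 0, "ry": 0, "rz": 0.0633, "jaw": 6.8},
  {"x": -3.53, "y": -0.51, "z": 0.25, "rx": 0, "ry": 0, "rz": 0.0633, "jaw": 6.8},
  {"x": -3.53, "y": -0.51, "z": 0.25, "rx": 0, "ry": 0, "rz": 0.0633, "jaw": 6.8},
  {"x": -3.53, "y": -0.51, "z": 0.25, "rx": 0, "ry": 0, "rz": 0.0633, "jaw": 6.8},
])

```text
clock: 2.2
tool_pos: [0.5176, -0.0005, 0.1996]
eef_rot: [0.717, 0.697, 0.0, 0.0]
contact_force: [0.1, -0.0, 0.6]
opening: 0.775
finger_force: 0.0
```

```bash
python3 - <<'E'
from h import *
s=snapshot("wrist"); save(s,"w1")
hsv=cv2.cvtColor(s["img"],cv2.COLOR_RGB2HSV); H,Sa,V=cv2.split(hsv)
m=((H>22)&(H<34)&(Sa>170)).astype(np.uint8)*255
c=max(cv2.findContours(m,0,cv2.CHAIN_APPROX_NONE)[0],key=cv2.contourArea)
w=plane(s,c.reshape(-1,2),.046)[:,:2].astype(np.float32)*1000
print(cv2.boundingRect(c),cv2.minAreaRect(w),np.array(s["extrinsics"]).round(3))
todo(.517,0.0,.053,-.03)
E
```

```text
Traceback (most recent call last):
ValueError: max() iterable argument is empty
```

View pics/w1.png

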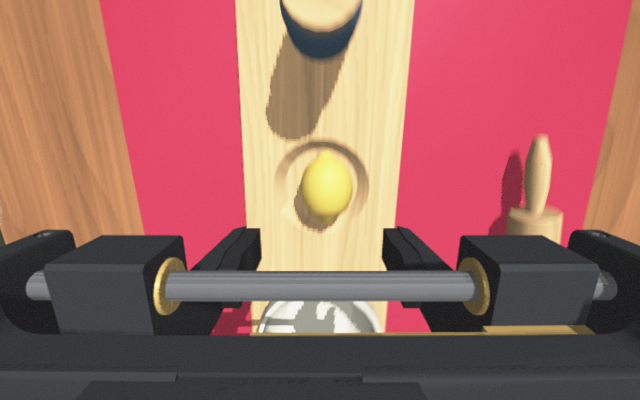

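The wrist view shows the lemon at (326,187), the hollow ring around (320,187), the jar at the top and the bowl at the bottom. The lemon is turned slightly.

```bash
python3 - <<'E'
from h import *
s=snapshot("wrist")
hsv=cv2.cvtColor(s["img"],cv2.COLOR_RGB2HSV); H,Sa,V=cv2.split(hsv)
print(hsv[187,326],hsv[187,420],hsv[100,380])
m=((H>22)&(H<36)&(Sa>120)&(V>80)).astype(np.uint8)*255; m[:,:290]=0;m[:,370:]=0
c=max(cv2.findContours(m,0,cv2.CHAIN_APPROX_NONE)[0],key=cv2.contourArea)
w=plane(s,c.reshape(-1,2),.046)[:,:2].astype(np.float32)*1000
print(cv2.boundingRect(c),cv2.minAreaRect(w),cv2.fitEllipse(w),np.array(s["extrinsics"]).round(3)[:3,3])
todo(.517,0.0,.053,-.03)
E
```

```text
[ 27 129 244] [174 176 227] [ 22  80 243]
(303, 141, 52, 70) ((524.4285278320312, 0.4699859619140625), (59.229026794433594, 61.12337875366211), 42.25984191894531) ((524.2252807617188, 0.33702898025512695), (51.53657531738281, 69.62813568115234), 0.6433603763580322) [0.52  0.058 0.335]
t 2.3 pos [ 0.5163 -0.0055  0.1995] F [0.3 0.3 0. ] open 0.772 total [ 0.61  0.07 14.65] per row [ 0.613  0.072 14.647] [-0.0015  0.0041 -0.0071]
```

```bash
python3 - <<'E'
from h import *
todo(.520,0.001,.043,-.01)
E
```

```text
t 2.3 pos [ 0.5163 -0.0055  0.1995] F [0.3 0.3 0. ] open 0.772 total [ 0.73  0.37 15.65] per row [ 0.728  0.369 15.646] [-0.0015  0.0041 -0.0271]
```

Emit:
send_rows([
  {"x": 0.35, "y": 0.18, "z": 2.5, "rx": 0, "ry": 0.002, "rz": -0.013, "jaw": 7.8},
  {"x": 0.38, "y": 0.18, "z": 2.5, "rx": 0, "ry": 0.002, "rz": -0.014, "jaw": 7.8},
  {"x": 0, "y": 0, "z": 2.5, "rx": 0, "ry": 0, "rz": 0, "jaw": 7.8},
  {"x": 0, "y": 0, "z": 2.0, "rx": 0, "ry": 0, "rz": 0, "jaw": 7.8},
  {"x": 0, "y": 0, "z": 0, "rx": 0, "ry": 0, "rz": 0, "jaw": 7.8},
])

```text
clock: 2.8
tool_pos: [0.5197, 0.0093, 0.1026]
eef_rot: [0.707, 0.708, -0.0, -0.003]
contact_force: [-0.8, 0.2, -0.1]
opening: 0.883
finger_force: 0.0
```

```bash
python3 - <<'E'
from h import *
s=snapshot("wrist"); save(s,"w2")
todo(.520,0.001,.043,-.01)
E
```

```text
t 2.85 pos [0.5205 0.0091 0.1039] F [0.1 0.3 0.9] open 0.881 total [-0.84 -0.04  6.09] per row [-0.841 -0.037  6.087] [-0.0024 -0.0044  0.0112]
```

View pics/w2.png

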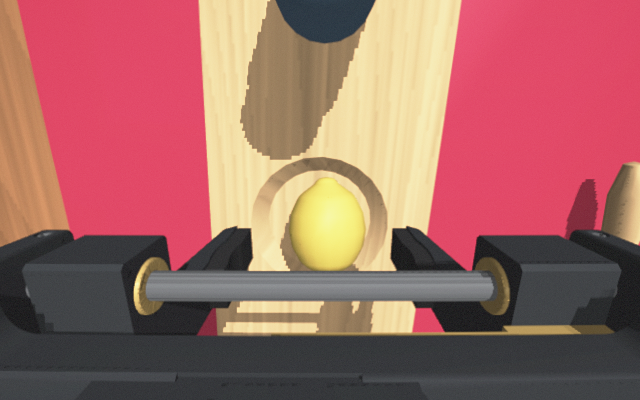

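The wrist view from close up shows the lemon from (289,180) to (365,270), its middle at about (328,226), and the hollow ring from 252 to 387.

```bash
python3 - <<'E'
from h import *
s=snapshot("wrist")
print(plane(s,[(289,226),(327,226),(365,226),(327,180)],.046).round(4), plane(s,[(252,205),(387,205),(320,157)],.03).round(4),s["cx"],s["cy"])
print(proj(s,[[.5205,.009,.093]]))
todo(.522,0.001,.043,-.01)
E
```

```text
[[0.4976 0.0011 0.046 ]
 [0.5254 0.0012 0.046 ]
 [0.5532 0.0013 0.046 ]
 [0.5252 0.0354 0.046 ]] [[0.4674 0.0123 0.03  ]
 [0.5721 0.0126 0.03  ]
 [0.5201 0.0496 0.03  ]] 321.1980037684036 196.3508099611054
[[319.90305183 242.71716118]]
t 2.9 pos [0.5213 0.0089 0.1049] F [0.4 0.7 0.3] open 0.888 total [-0.82  0.08  6.18] per row [-0.819  0.075  6.183] [-0.0003 -0.0044  0.0109]
```

Emit:
send_rows([
  {"x": -0.5, "y": 0.18, "z": 1.5, "rx": 0, "ry": 0, "rz": 0, "jaw": 8.0},
  {"x": -0.5, "y": 0.17, "z": 2, "rx": 0, "ry": 0, "rz": 0, "jaw": 8.0},
  {"x": 0, "y": 0, "z": 1.5, "rx": 0, "ry": 0, "rz": 0, "jaw": 8.0},
  {"x": 0, "y": 0, "z": 0.7, "rx": 0, "ry": 0, "rz": 0, "jaw": 8.0},
  {"x": 0, "y": 0, "z": 0.0, "rx": 0, "ry": 0, "rz": 0, "jaw": 8.0},
])

```text
clock: 3.4
tool_pos: [0.5245, -0.0015, 0.0471]
eef_rot: [0.707, 0.707, 0.001, -0.002]
contact_force: [-0.0, 0.8, 0.1]
opening: 0.905
finger_force: 0.0
```

```bash
python3 - <<'E'
from h import *
todo(.5245,-0.001,.043,-.01)
E
```

```text
t 3.4 pos [ 0.5245 -0.0015  0.0471] F [-0.   0.8  0.1] open 0.905 total [0.05 0.   0.41] per row [0.052 0.002 0.407] [-0.0008 -0.004   0.01  ]
```

Emit:
send_rows([
  {"x": 0, "y": 0, "z": 0.3, "rx": 0, "ry": 0, "rz": 0, "jaw": 8.0},
  {"x": 0, "y": 0, "z": 0, "rx": 0, "ry": 0, "rz": 0, "jaw": 6.4},
  {"x": 0, "y": 0, "z": 0, "rx": 0, "ry": 0, "rz": 0, "jaw": 4.5},
  {"x": 0, "y": 0, "z": 0, "rx": 0, "ry": 0, "rz": 0, "jaw": 4.5},
  {"x": 0, "y": 0, "z": 0, "rx": 0, "ry": 0, "rz": 0, "jaw": 4.5},
], grip_force=15)

```text
clock: 3.9
tool_pos: [0.5248, -0.0014, 0.045]
eef_rot: [0.707, 0.707, 0.002, -0.001]
contact_force: [-0.2, -0.0, 1.4]
opening: 0.617
finger_force: 15.0
```

Emit:
send_rows([
  {"x": 0, "y": 0, "z": -0.5, "rx": 0, "ry": 0, "rz": 0, "jaw": 4.5},
  {"x": 0, "y": 0, "z": -1.5, "rx": 0, "ry": 0, "rz": 0, "jaw": 4.5},
  {"x": 0, "y": 0, "z": -2.5, "rx": 0, "ry": 0, "rz": 0, "jaw": 4.5},
  {"x": 0, "y": 0, "z": -2.5, "rx": 0, "ry": 0, "rz": 0, "jaw": 4.5},
  {"x": 0, "y": 0, "z": -1, "rx": 0, "ry": 0, "rz": 0, "jaw": 4.5},
])

```text
clock: 4.4
tool_pos: [0.5256, -0.0018, 0.1267]
eef_rot: [0.707, 0.707, 0.003, -0.0]
contact_force: [0.4, -0.3, -1.4]
opening: 0.616
finger_force: 15.0
```

```bash
python3 - <<'E'
from h import *
s=snapshot("wrist")
sc=snapshot("top")
im=np.vstack([s["img"][100:320],sc["img"][130:330]]); cv2.imwrite("pics/w3.png",im[:,:,::-1])
todo(.5107,-0.1565,.125,-.0415)
E
```

```text
t 4.5 pos [ 0.5255 -0.0017  0.1259] F [ 1.5 -0.6 -2. ] open 0.618 total [-15.48  -1.48   0.02] per row [-15.48   -1.481   0.021] [ 0.0029 -0.0043  0.0414]
```

View pics/w3.png

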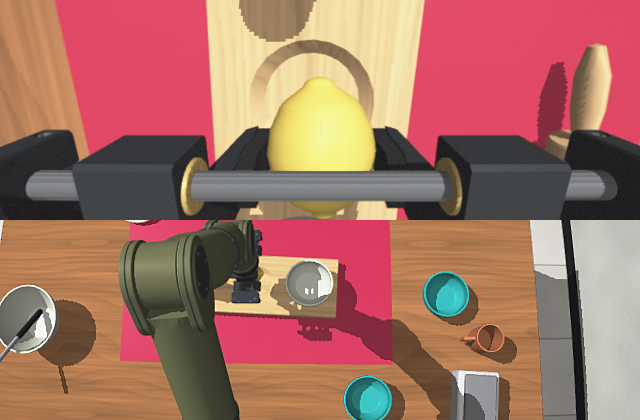

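The lemon is firmly between the pads in the upper (wrist) half of the picture, around (322,145). The lower (top view) half shows the gripper over the hollow and the bowl untouched at (310,283).

Emit:
send_rows([
  {"x": -1.0, "y": -0.2, "z": -1.0, "rx": 0, "ry": 0, "rz": 0.01, "jaw": 4.5},
  {"x": -2.5, "y": -0.3, "z": -0.5, "rx": 0, "ry": 0, "rz": 0.01, "jaw": 4.5},
  {"x": -3.5, "y": -0.4, "z": 0, "rx": 0, "ry": 0, "rz": 0.01, "jaw": 4.5},
  {"x": -3.5, "y": -0.3, "z": 0, "rx": 0, "ry": 0, "rz": 0.01, "jaw": 4.5},
  {"x": -3.0, "y": -0.2, "z": 0, "rx": 0, "ry": -0.004, "rz": 0, "jaw": 4.5},
])

```text
clock: 5.0
tool_pos: [0.5059, -0.1394, 0.1385]
eef_rot: [0.722, 0.692, -0.001, -0.001]
contact_force: [1.0, -0.3, -0.8]
opening: 0.617
finger_force: 15.0
```

Emit:
send_rows([
  {"x": -1.5, "y": 0, "z": 0, "rx": 0, "ry": 0, "rz": 0, "jaw": 4.5},
  {"x": -0.5, "y": 0, "z": 0, "rx": 0, "ry": 0, "rz": 0, "jaw": 4.5},
  {"x": 0, "y": 0, "z": 0, "rx": 0, "ry": 0, "rz": 0, "jaw": 4.5},
  {"x": 0, "y": 0, "z": 0, "rx": 0, "ry": 0, "rz": 0, "jaw": 4.5},
  {"x": 0, "y": 0, "z": 0, "rx": 0, "ry": 0, "rz": 0, "jaw": 4.5},
])

```text
clock: 5.5
tool_pos: [0.5068, -0.1549, 0.139]
eef_rot: [0.72, 0.694, 0.0, -0.001]
contact_force: [0.5, -0.1, -0.7]
opening: 0.617
finger_force: 15.0
```

```bash
python3 - <<'E'
from h import *
s=snapshot("wrist")
sc=snapshot("scene"); save(sc,"s4x")
im=np.vstack([s["img"][100:320],sc["img"][100:300]]); cv2.imwrite("pics/w4.png",im[:,:,::-1])
todo(.512,-0.157,.065,-.0415)
E
```

```text
t 5.6 pos [ 0.5069 -0.1552  0.1391] F [ 0.8 -0.1 -1.2] open 0.62 total [-0.16  0.52  7.41] per row [-0.162  0.523  7.407] [-0.0002 -0.0006  0.0034]
```

View pics/w4.png

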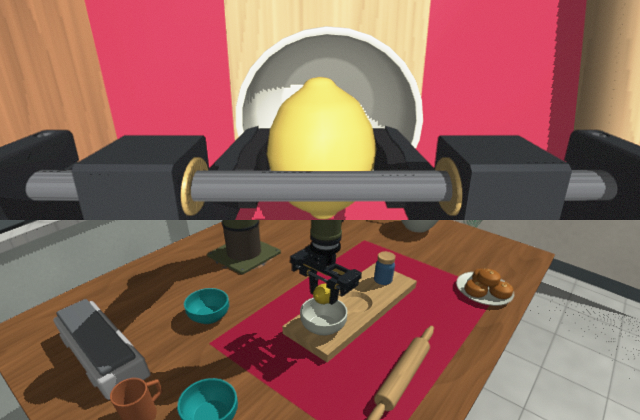

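The wrist half shows the bowl rim spanning columns 234 to 424, with its far edge at full-image row 128, so the bowl sits a little right of the lemon at (322,245).

```bash
python3 - <<'E'
from h import *
s=snapshot("wrist")
print(plane(s,[(234,210),(424,210),(329,128)],.088).round(4))
todo(.513,-0.157,.066,-.0415)
E
```

```text
[[ 0.4473 -0.1467  0.088 ]
 [ 0.5793 -0.1516  0.088 ]
 [ 0.5149 -0.0938  0.088 ]]
t 5.65 pos [ 0.5068 -0.1554  0.1391] F [-0.4 -0.3 -0.9] open 0.615 total [-0.14  0.62  7.31] per row [-0.135  0.623  7.311] [-0.0002 -0.0005  0.0031]
```

Emit:
send_rows([
  {"x": -0.2, "y": 0.35, "z": 1.0, "rx": 0, "ry": 0, "rz": 0, "jaw": 4.5},
  {"x": -0.15, "y": 0.3, "z": 2.0, "rx": 0, "ry": 0, "rz": 0, "jaw": 4.5},
  {"x": 0, "y": 0, "z": 2.0, "rx": 0, "ry": 0, "rz": 0, "jaw": 4.5},
  {"x": 0, "y": 0, "z": 1.2, "rx": 0, "ry": 0, "rz": 0, "jaw": 4.5},
  {"x": 0, "y": 0, "z": 0.4, "rx": 0, "ry": 0, "rz": 0, "jaw": 4.5},
])

```text
clock: 6.15
tool_pos: [0.5123, -0.1599, 0.0715]
eef_rot: [0.721, 0.693, -0.001, -0.001]
contact_force: [-1.1, -0.3, -1.2]
opening: 0.615
finger_force: 15.0
```

Emit:
send_rows([
  {"x": 0, "y": 0, "z": 0.3, "rx": 0, "ry": 0, "rz": 0, "jaw": 4.5},
  {"x": 0, "y": 0, "z": 0.2, "rx": 0, "ry": 0, "rz": 0, "jaw": 4.5},
  {"x": 0, "y": 0, "z": 0, "rx": 0, "ry": 0, "rz": 0, "jaw": 4.5},
  {"x": 0, "y": 0, "z": 0, "rx": 0, "ry": 0, "rz": 0, "jaw": 4.5},
  {"x": 0, "y": 0, "z": 0, "rx": 0, "ry": 0, "rz": 0, "jaw": 4.5},
])

```text
clock: 6.65
tool_pos: [0.5133, -0.1603, 0.0686]
eef_rot: [0.721, 0.693, 0.0, 0.0]
contact_force: [-0.6, -0.8, -0.8]
opening: 0.617
finger_force: 15.0
```

Emit:
send_rows([
  {"x": 0, "y": 0, "z": 0.2, "rx": 0, "ry": 0, "rz": 0, "jaw": 4.5},
  {"x": 0, "y": 0, "z": 0.1, "rx": 0, "ry": 0, "rz": 0, "jaw": 4.5},
  {"x": 0, "y": 0, "z": 0, "rx": 0, "ry": 0, "rz": 0, "jaw": 5.6},
  {"x": 0, "y": 0, "z": 0, "rx": 0, "ry": 0, "rz": 0, "jaw": 6.1},
  {"x": 0, "y": 0, "z": 0, "rx": 0, "ry": 0, "rz": 0, "jaw": 6.5},
])

```text
clock: 7.15
tool_pos: [0.5131, -0.1602, 0.0652]
eef_rot: [0.721, 0.693, 0.0, 0.0]
contact_force: [-0.8, -0.0, 0.4]
opening: 0.732
finger_force: 0.0
```

Emit:
send_rows([
  {"x": 0, "y": 0, "z": 0, "rx": 0, "ry": 0, "rz": 0, "jaw": 6.5},
  {"x": 0, "y": 0, "z": 0, "rx": 0, "ry": 0, "rz": 0, "jaw": 6.5},
  {"x": 0, "y": 0, "z": -1, "rx": 0, "ry": 0, "rz": 0, "jaw": 6.5},
  {"x": 0, "y": 0, "z": -2, "rx": 0, "ry": 0, "rz": 0, "jaw": 6.5},
  {"x": 0, "y": 0, "z": -3, "rx": 0, "ry": 0, "rz": 0, "jaw": 6.5},
])

```text
clock: 7.65
tool_pos: [0.5121, -0.1599, 0.1253]
eef_rot: [0.721, 0.693, -0.001, -0.001]
contact_force: [0.5, -0.7, -0.2]
opening: 0.738
finger_force: 0.0
```

Emit:
send_rows([
  {"x": 0, "y": 0, "z": -3, "rx": 0, "ry": 0, "rz": 0, "jaw": 6.5},
  {"x": 0, "y": 0, "z": -1, "rx": 0, "ry": 0, "rz": 0, "jaw": 6.5},
  {"x": 0, "y": 0, "z": 0, "rx": 0, "ry": 0, "rz": 0, "jaw": 7.8},
  {"x": 0, "y": 0, "z": 0, "rx": 0, "ry": 0, "rz": 0, "jaw": 7.8},
  {"x": 0, "y": 0, "z": 0, "rx": 0, "ry": 0, "rz": 0, "jaw": 7.8},
])

```text
clock: 8.15
tool_pos: [0.5122, -0.1599, 0.1639]
eef_rot: [0.721, 0.693, -0.001, -0.001]
contact_force: [0.1, 0.2, 0.2]
opening: 0.883
finger_force: 0.0
```

```bash
python3 - <<'E'
from h import *
s=snapshot("wrist")
sc=snapshot("top")
im=np.vstack([s["img"][60:320],sc["img"][130:330]]); cv2.imwrite("pics/w5.png",im[:,:,::-1])
todo(.509,-0.240,.165,-.0415)
E
```

```text
t 8.25 pos [ 0.5123 -0.16    0.164 ] F [ 0.  -0.1  0.1] open 0.888 total [-8.   -0.01 -0.11] per row [-8.003 -0.013 -0.106] [-0.0024 -0.0005  0.0015]
```

View pics/w5.png

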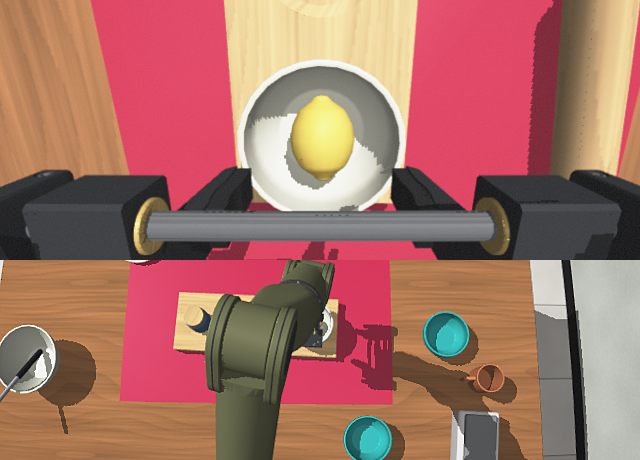

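The wrist half shows the lemon lying centred in the bowl at (322,198 full-image row) with the rim from 243 to 405. Next I go behind the bowl to push it with the open fingers.

Emit:
send_rows([
  {"x": -1, "y": 0, "z": 0, "rx": -0.002, "ry": 0, "rz": 0.001, "jaw": 7.8},
  {"x": -2.5, "y": 0.03, "z": 0, "rx": 0, "ry": 0, "rz": 0, "jaw": 7.8},
  {"x": -2.5, "y": 0, "z": 0, "rx": 0, "ry": 0, "rz": 0, "jaw": 7.8},
  {"x": -1.8, "y": 0, "z": 0, "rx": 0, "ry": 0, "rz": 0, "jaw": 7.8},
  {"x": -0.6, "y": 0, "z": 0, "rx": 0, "ry": 0, "rz": 0, "jaw": 7.8},
])

```text
clock: 8.75
tool_pos: [0.5089, -0.2476, 0.1647]
eef_rot: [0.723, 0.691, -0.0, 0.001]
contact_force: [-0.6, 0.0, -0.1]
opening: 0.886
finger_force: 0.0
```

Emit:
send_rows([
  {"x": 0, "y": 0, "z": 1, "rx": 0, "ry": 0, "rz": 0, "jaw": 7.8},
  {"x": 0, "y": 0, "z": 2.5, "rx": 0, "ry": 0, "rz": 0, "jaw": 7.8},
  {"x": 0, "y": 0, "z": 1.0, "rx": 0, "ry": 0, "rz": 0, "jaw": 7.8},
  {"x": 0, "y": 0, "z": 0.0, "rx": 0, "ry": 0, "rz": 0, "jaw": 7.8},
  {"x": 0, "y": 0, "z": 0, "rx": 0, "ry": 0, "rz": 0, "jaw": 7.8},
])

```text
clock: 9.25
tool_pos: [0.5101, -0.2434, 0.1201]
eef_rot: [0.721, 0.693, 0.001, 0.0]
contact_force: [0.4, 0.4, 0.5]
opening: 0.882
finger_force: 0.0
```

```bash
python3 - <<'E'
from h import *
todo(.5095,-0.243,.072,-.0415); print(get_state()["q"].round(3))
s=snapshot("wrist"); cv2.imwrite("pics/w6.png",s["img"][:,:,::-1])
E
```

```text
t 9.25 pos [ 0.5101 -0.2434  0.1201] F [0.4 0.4 0.5] open 0.882 total [ 0.03 -0.07  4.81] per row [ 0.034 -0.073  4.806] [ 0.0016 -0.0006  0.0016]
[ 0.376  0.797 -0.02   1.861  0.029  0.482  0.296]
```

View pics/w6.png

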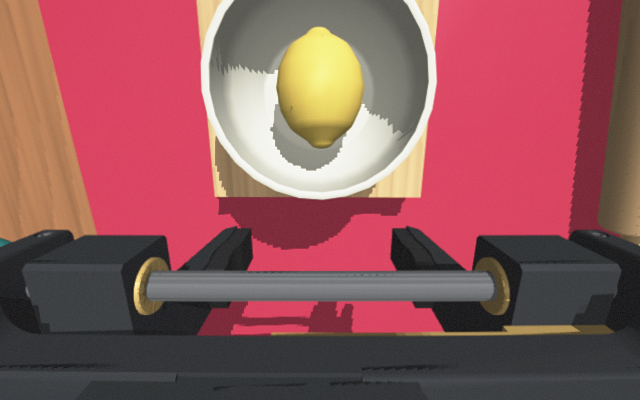

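The wrist view shows the bowl centred ahead of the open fingers: rim from column 202 to 436, near edge at row 197. There is a clear gap between it and the fingertips.

Emit:
send_rows([
  {"x": 0, "y": 0, "z": 1.5, "rx": 0, "ry": 0, "rz": 0, "jaw": 7.8},
  {"x": 0, "y": -0.05, "z": 2.0, "rx": 0, "ry": 0, "rz": 0, "jaw": 7.8},
  {"x": 0, "y": 0, "z": 1.3, "rx": 0, "ry": 0, "rz": 0, "jaw": 7.8},
  {"x": 0.5, "y": 0, "z": 0.0, "rx": 0, "ry": 0, "rz": 0, "jaw": 7.8},
  {"x": 0.6, "y": 0, "z": 0, "rx": 0, "ry": 0, "rz": 0, "jaw": 7.8},
])

```text
clock: 9.8
tool_pos: [0.5103, -0.2329, 0.0725]
eef_rot: [0.722, 0.692, 0.001, 0.001]
contact_force: [-0.5, 0.4, 0.0]
opening: 0.886
finger_force: 0.0
```

Emit:
send_rows([
  {"x": 0.3, "y": 0, "z": 0, "rx": 0, "ry": 0, "rz": 0, "jaw": 7.8},
  {"x": 0.3, "y": 0, "z": 0, "rx": 0, "ry": 0, "rz": 0, "jaw": 7.8},
  {"x": 0.3, "y": 0, "z": 0, "rx": 0, "ry": 0, "rz": 0, "jaw": 7.8},
  {"x": 0.3, "y": 0, "z": 0, "rx": 0, "ry": 0, "rz": 0, "jaw": 7.8},
  {"x": 0.3, "y": 0, "z": 0, "rx": 0, "ry": 0, "rz": 0, "jaw": 7.8},
])

```text
clock: 10.3
tool_pos: [0.5105, -0.2185, 0.0723]
eef_rot: [0.722, 0.692, 0.0, 0.001]
contact_force: [-0.0, -3.0, 0.8]
opening: 0.888
finger_force: 1.4
```

Emit:
send_rows([
  {"x": 0.4, "y": 0, "z": 0, "rx": 0, "ry": 0, "rz": 0, "jaw": 7.8},
  {"x": 0.4, "y": 0, "z": 0, "rx": 0, "ry": 0, "rz": 0, "jaw": 7.8},
  {"x": 0.4, "y": 0, "z": 0, "rx": 0, "ry": 0, "rz": 0, "jaw": 7.8},
  {"x": 0.5, "y": 0, "z": 0, "rx": 0, "ry": 0, "rz": 0, "jaw": 7.8},
  {"x": 0.5, "y": 0, "z": 0, "rx": 0, "ry": 0, "rz": 0, "jaw": 7.8},
])

```text
clock: 10.8
tool_pos: [0.5117, -0.196, 0.0722]
eef_rot: [0.722, 0.692, 0.001, 0.001]
contact_force: [0.2, -3.8, 2.0]
opening: 0.883
finger_force: 1.7
```

Emit:
send_rows([
  {"x": 0.5, "y": 0, "z": 0, "rx": 0, "ry": 0, "rz": 0, "jaw": 7.8},
  {"x": 0.5, "y": 0, "z": 0, "rx": 0, "ry": 0, "rz": 0, "jaw": 7.8},
  {"x": 0.5, "y": 0, "z": 0, "rx": 0, "ry": 0, "rz": 0, "jaw": 7.8},
  {"x": 0.5, "y": 0, "z": 0, "rx": 0, "ry": 0, "rz": 0, "jaw": 7.8},
  {"x": 0.5, "y": 0, "z": 0, "rx": 0, "ry": 0, "rz": 0, "jaw": 7.8},
])

```text
clock: 11.3
tool_pos: [0.5126, -0.1708, 0.0722]
eef_rot: [0.721, 0.692, 0.001, 0.001]
contact_force: [0.3, -4.3, 2.6]
opening: 0.886
finger_force: 1.9
```

```bash
python3 - <<'E'
from h import *
todo(.5165,-0.064,.072,-.0415)
s=snapshot("wrist"); cv2.imwrite("pics/w7.png",s["img"][:,:,::-1])
E
```

```text
t 11.3 pos [ 0.5126 -0.1708  0.0722] F [ 0.3 -4.3  2.6] open 0.886 total [10.69 -0.05  0.02] per row [10.689 -0.047  0.016] [0.002  0.     0.0005]
```

View pics/w7.png

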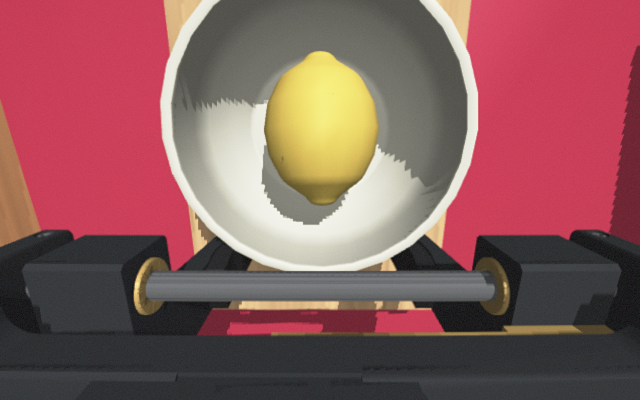

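The bowl is seated centrally between the fingers (rim 162 to 478, lemon centre at (320,128)), and the lemon is still in the middle. I continue along the board.

Emit:
send_rows([
  {"x": 0.5, "y": 0, "z": 0, "rx": 0, "ry": 0, "rz": 0, "jaw": 7.8},
  {"x": 0.5, "y": 0, "z": 0, "rx": 0, "ry": 0, "rz": 0, "jaw": 7.8},
  {"x": 0.5, "y": 0, "z": 0, "rx": 0, "ry": 0, "rz": 0, "jaw": 7.8},
  {"x": 0.5, "y": 0, "z": 0, "rx": 0, "ry": 0, "rz": 0, "jaw": 7.8},
  {"x": 0.5, "y": 0, "z": 0, "rx": 0, "ry": 0, "rz": 0, "jaw": 7.8},
])

```text
clock: 11.85
tool_pos: [0.5135, -0.1457, 0.0721]
eef_rot: [0.721, 0.692, 0.001, 0.001]
contact_force: [0.1, -3.0, 1.3]
opening: 0.887
finger_force: 1.9
```

Emit:
send_rows([
  {"x": 0.5, "y": 0, "z": 0, "rx": 0, "ry": 0, "rz": 0, "jaw": 7.8},
  {"x": 0.5, "y": 0, "z": 0, "rx": 0, "ry": 0, "rz": 0, "jaw": 7.8},
  {"x": 0.5, "y": 0, "z": 0, "rx": 0, "ry": 0, "rz": 0, "jaw": 7.8},
  {"x": 0.5, "y": 0, "z": 0, "rx": 0, "ry": 0, "rz": 0, "jaw": 7.8},
  {"x": 0.5, "y": 0, "z": 0, "rx": 0, "ry": 0, "rz": 0, "jaw": 7.8},
])

```text
clock: 12.35
tool_pos: [0.5146, -0.1208, 0.0721]
eef_rot: [0.721, 0.692, 0.001, 0.001]
contact_force: [-0.9, -3.3, 1.5]
opening: 0.887
finger_force: 2.0
```

Emit:
send_rows([
  {"x": 0.5, "y": 0, "z": 0, "rx": 0, "ry": 0, "rz": 0, "jaw": 7.8},
  {"x": 0.4, "y": 0, "z": 0, "rx": 0, "ry": 0, "rz": 0, "jaw": 7.8},
  {"x": 0.4, "y": 0, "z": 0, "rx": 0, "ry": 0, "rz": 0, "jaw": 7.8},
  {"x": 0.4, "y": 0, "z": 0, "rx": 0, "ry": 0, "rz": 0, "jaw": 7.8},
  {"x": 0.4, "y": 0, "z": 0, "rx": 0, "ry": 0, "rz": 0, "jaw": 7.8},
])

```text
clock: 12.85
tool_pos: [0.5155, -0.1002, 0.0722]
eef_rot: [0.722, 0.692, 0.001, 0.001]
contact_force: [0.8, -3.7, 3.3]
opening: 0.89
finger_force: 2.4
```

Emit:
send_rows([
  {"x": 0.3, "y": 0, "z": 0, "rx": 0, "ry": 0, "rz": 0, "jaw": 7.8},
  {"x": 0.3, "y": 0, "z": 0, "rx": 0, "ry": 0, "rz": 0, "jaw": 7.8},
  {"x": 0.3, "y": 0, "z": 0, "rx": 0, "ry": 0, "rz": 0, "jaw": 7.8},
  {"x": 0.3, "y": 0, "z": 0, "rx": 0, "ry": 0, "rz": 0, "jaw": 7.8},
  {"x": 0.3, "y": 0, "z": 0, "rx": 0, "ry": 0, "rz": 0, "jaw": 7.8},
])

```text
clock: 13.35
tool_pos: [0.5157, -0.0854, 0.072]
eef_rot: [0.722, 0.692, 0.0, 0.001]
contact_force: [-0.3, -3.1, 0.6]
opening: 0.887
finger_force: 1.3
```

```bash
python3 - <<'E'
from h import *
todo(.5165,-0.064,.072,-.0415)
E
```

```text
t 13.35 pos [ 0.5157 -0.0854  0.072 ] F [-0.3 -3.1  0.6] open 0.887 total [ 2.15 -0.01 -0.  ] per row [ 2.146 -0.013 -0.004] [0.0012 0.0005 0.0003]
```

Now slowly, checking for the drop.

Emit:
send_rows([
  {"x": 0.2, "y": 0, "z": 0, "rx": 0, "ry": 0, "rz": 0, "jaw": 7.8},
  {"x": 0.2, "y": 0, "z": 0, "rx": 0, "ry": 0, "rz": 0, "jaw": 7.8},
  {"x": 0.2, "y": 0, "z": 0, "rx": 0, "ry": 0, "rz": 0, "jaw": 7.8},
  {"x": 0.2, "y": 0, "z": 0, "rx": 0, "ry": 0, "rz": 0, "jaw": 7.8},
  {"x": 0.2, "y": 0, "z": 0, "rx": 0, "ry": 0, "rz": 0, "jaw": 7.8},
])

```text
clock: 13.85
tool_pos: [0.5166, -0.0752, 0.0722]
eef_rot: [0.722, 0.692, 0.001, 0.001]
contact_force: [-0.9, -2.7, 0.2]
opening: 0.888
finger_force: 1.2
```

```bash
cat > b.py <<'E'
from h import *
s=snapshot("wrist"); H,Sa,V=cv2.split(cv2.cvtColor(s["img"],cv2.COLOR_RGB2HSV))
w=((Sa<45)&(V>75)).astype(np.uint8)*255; w[262:]=0
c=max(cv2.findContours(w,0,cv2.CHAIN_APPROX_NONE)[0],key=cv2.contourArea)
P=cv2.convexHull(c).reshape(-1,2); r=cv2.boundingRect(c); print("bbox",r)
P=P[(P[:,1]>3)&(P[:,1]<255)]
for z in(.088,.076):
    e=cv2.fitEllipse((plane(s,P,z)[:,:2]*1000).astype(np.float32)); print(z,np.round(e[0],1),np.round(e[1],1))
todo(.5165,-0.064,.072,-.0415)
E
python3 b.py
```

```text
bbox (165, 0, 310, 262)
0.088 [519.  -20.7] [126.1 129.4]
0.076 [518.9 -21.9] [138.7 142.4]
t 13.9 pos [ 0.5166 -0.0747  0.0721] F [-0.8 -2.1  0.6] open 0.885 total [ 1.07 -0.05  0.01] per row [ 1.065 -0.052  0.013] [ 0.002  -0.0004  0.001 ]
```

Emit:
send_rows([
  {"x": 0.2, "y": 0, "z": 0, "rx": 0, "ry": 0, "rz": 0, "jaw": 7.8},
  {"x": 0.2, "y": 0, "z": 0, "rx": 0, "ry": 0, "rz": 0, "jaw": 7.8},
  {"x": 0.2, "y": 0, "z": 0, "rx": 0, "ry": 0, "rz": 0, "jaw": 7.8},
  {"x": 0.2, "y": 0, "z": 0, "rx": 0, "ry": 0, "rz": 0, "jaw": 7.8},
  {"x": 0, "y": 0, "z": 0, "rx": 0, "ry": 0, "rz": 0, "jaw": 7.8},
])

```text
clock: 14.4
tool_pos: [0.5169, -0.0666, 0.0721]
eef_rot: [0.721, 0.693, 0.001, 0.0]
contact_force: [0.3, -1.8, -0.7]
opening: 0.885
finger_force: 0.9
```

```bash
python3 b.py
```

```text
bbox (165, 0, 311, 262)
0.088 [519.3 -11.9] [125.8 129.4]
0.076 [519.2 -13. ] [138.4 142.4]
t 14.45 pos [ 0.5168 -0.0667  0.072 ] F [ 0.2 -2.3 -0.7] open 0.889 total [ 0.27 -0.04  0.  ] per row [ 0.267 -0.038  0.004] [ 0.0017 -0.0006  0.0012]
```

Emit:
send_rows([
  {"x": 0.15, "y": 0, "z": 0, "rx": 0, "ry": 0, "rz": 0, "jaw": 7.8},
  {"x": 0.15, "y": 0, "z": 0, "rx": 0, "ry": 0, "rz": 0, "jaw": 7.8},
  {"x": 0.1, "y": 0, "z": 0, "rx": 0, "ry": 0, "rz": 0, "jaw": 7.8},
  {"x": 0, "y": 0, "z": 0, "rx": 0, "ry": 0, "rz": 0, "jaw": 7.8},
  {"x": 0, "y": 0, "z": 0, "rx": 0, "ry": 0, "rz": 0, "jaw": 7.8},
])

```text
clock: 14.95
tool_pos: [0.517, -0.0631, 0.0721]
eef_rot: [0.721, 0.693, 0.001, 0.001]
contact_force: [0.3, -3.2, -0.4]
opening: 0.885
finger_force: 1.0
```

```bash
python3 b.py
```

```text
bbox (165, 0, 311, 262)
0.088 [519.4  -8.5] [126.1 129.5]
0.076 [519.3  -9.6] [138.7 142.4]
t 15.0 pos [ 0.517  -0.0631  0.0721] F [-0.5 -2.3 -0.2] open 0.893 total [-0.09 -0.05  0.01] per row [-0.09  -0.045  0.01 ] [ 0.0019 -0.0003  0.0007]
```

```bash
python3 - <<'E'
from h import *
s=snapshot("wrist")["img"][:300,100:540]; c=snapshot("scene")["img"][120:250,270:430]
im=np.vstack([s,cv2.resize(c,(440,290),interpolation=cv2.INTER_CUBIC)]); cv2.imwrite("pics/w8.png",im[:,:,::-1])
E
```

```text
(no output)
```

View pics/w8.png

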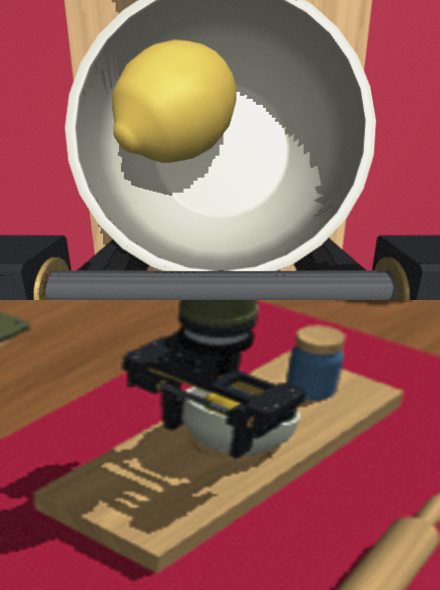

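The lemon has rolled to the forward-left of the bowl (crop (172,100)), so the bowl has tipped into the hollow, but it may not be fully home. I push on in small steps and watch the force.

Emit:
send_rows([
  {"x": 0.15, "y": 0, "z": 0, "rx": 0, "ry": 0, "rz": 0, "jaw": 7.8},
  {"x": 0.1, "y": 0, "z": 0, "rx": 0, "ry": 0, "rz": 0, "jaw": 7.8},
  {"x": 0.1, "y": 0, "z": 0, "rx": 0, "ry": 0, "rz": 0, "jaw": 7.8},
  {"x": 0, "y": 0, "z": 0, "rx": 0, "ry": 0, "rz": 0, "jaw": 7.8},
  {"x": 0, "y": 0, "z": 0, "rx": 0, "ry": 0, "rz": 0, "jaw": 7.8},
])

```text
clock: 15.6
tool_pos: [0.5171, -0.0596, 0.0721]
eef_rot: [0.721, 0.693, 0.001, 0.001]
contact_force: [0.4, -2.0, -0.1]
opening: 0.886
finger_force: 1.0
```

```bash
python3 b.py
```

```text
bbox (165, 0, 311, 262)
0.088 [519.6  -5. ] [126.  129.5]
0.076 [519.5  -6.2] [138.6 142.5]
t 15.65 pos [ 0.5171 -0.0596  0.0721] F [-1.2 -2.4 -0.9] open 0.887 total [-0.44 -0.05  0.01] per row [-0.441 -0.046  0.008] [ 0.0019 -0.0002  0.0007]
```

Emit:
send_rows([
  {"x": -0.5, "y": 0, "z": 0, "rx": 0, "ry": 0, "rz": 0, "jaw": 7.8},
  {"x": -1.5, "y": 0, "z": 0, "rx": 0, "ry": 0, "rz": 0, "jaw": 7.8},
  {"x": -1.5, "y": 0, "z": -1, "rx": 0, "ry": 0, "rz": 0, "jaw": 7.8},
  {"x": -1.5, "y": 0, "z": -3, "rx": 0, "ry": 0, "rz": 0, "jaw": 7.8},
  {"x": -1, "y": 0, "z": -3, "rx": 0, "ry": 0, "rz": 0, "jaw": 7.8},
])

```text
clock: 16.15
tool_pos: [0.5139, -0.1215, 0.1432]
eef_rot: [0.722, 0.692, 0.0, 0.0]
contact_force: [0.9, -0.6, -0.3]
opening: 0.882
finger_force: 0.0
```

Emit:
send_rows([
  {"x": -4, "y": 0, "z": -2, "rx": 0, "ry": 0, "rz": 0, "jaw": 7.8},
  {"x": -4, "y": 0, "z": 0, "rx": 0, "ry": 0, "rz": 0, "jaw": 7.8},
  {"x": -2, "y": 0, "z": 0, "rx": 0, "ry": 0, "rz": 0, "jaw": 7.8},
  {"x": 0, "y": 0, "z": 0, "rx": 0, "ry": 0, "rz": 0, "jaw": 7.8},
  {"x": 0, "y": 0, "z": 0, "rx": 0, "ry": 0, "rz": 0, "jaw": 7.8},
])

```text
clock: 16.65
tool_pos: [0.5102, -0.2194, 0.1625]
eef_rot: [0.722, 0.692, 0.001, 0.0]
contact_force: [-0.2, 1.0, 0.1]
opening: 0.885
finger_force: 0.0
```

```bash
python3 b.py; python3 - <<'E'
from h import *
a=snapshot("wrist")["img"][:270,120:520]; b=snapshot("scene")["img"][120:250,270:470]; c=snapshot("top")["img"][140:240,160:360]
im=np.vstack([np.hstack([a,cv2.resize(c,(400,270))]),cv2.resize(b,(800,320*800//800),interpolation=cv2.INTER_CUBIC)[:320]]); cv2.imwrite("pics/w9.png",im[:,:,::-1])
E
```

```text
bbox (281, 0, 79, 12)
0.088 [511.7 -90.2] [14.4 34.6]
0.076 [511.7 -86.6] [15.2 36.6]
t 16.7 pos [ 0.5104 -0.2182  0.1623] F [-0.1  0.6 -0.7] open 0.881 total [15.42 -0.02  9.05] per row [15.417 -0.017  9.053] [ 0.0017 -0.0016  0.0018]
```

View pics/w9.png

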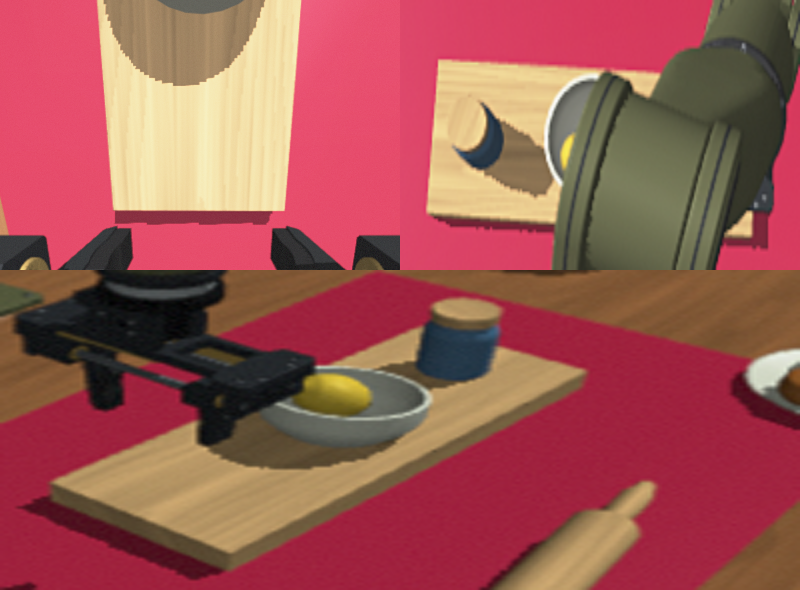

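I have now viewed 12 pictures, two over the allowed 10, so from here I work from numbers only. The last one shows the bowl level-looking around the hollow with the lemon inside. Whether it is fully home needs a rim-height measurement from above.

Emit:
send_rows([
  {"x": 1.5, "y": 0, "z": -1.5, "rx": 0, "ry": 0, "rz": 0, "jaw": 7.8},
  {"x": 3, "y": 0, "z": -2, "rx": 0, "ry": 0, "rz": 0, "jaw": 7.8},
  {"x": 3, "y": 0, "z": -1.5, "rx": 0, "ry": 0, "rz": 0, "jaw": 7.8},
  {"x": 2.5, "y": 0, "z": -0.7, "rx": 0, "ry": 0, "rz": 0, "jaw": 7.8},
  {"x": 0.8, "y": 0, "z": 0, "rx": 0, "ry": 0, "rz": 0, "jaw": 7.8},
])

```text
clock: 17.35
tool_pos: [0.5158, -0.1067, 0.221]
eef_rot: [0.719, 0.695, 0.002, 0.001]
contact_force: [0.1, 0.6, -0.3]
opening: 0.889
finger_force: 0.0
```

Emit:
send_rows([
  {"x": 0, "y": 0, "z": 0, "rx": 0, "ry": 0, "rz": 0, "jaw": 7.8},
  {"x": 0, "y": 0, "z": 0, "rx": 0, "ry": 0, "rz": 0, "jaw": 7.8},
  {"x": 0, "y": 0, "z": 0, "rx": 0, "ry": 0, "rz": 0, "jaw": 7.8},
  {"x": 0, "y": 0, "z": 0, "rx": 0, "ry": 0, "rz": 0, "jaw": 7.8},
  {"x": 0, "y": 0, "z": 0, "rx": 0, "ry": 0, "rz": 0, "jaw": 7.8},
])

```text
clock: 17.85
tool_pos: [0.5145, -0.1127, 0.2188]
eef_rot: [0.722, 0.692, 0.0, 0.001]
contact_force: [-0.4, 0.3, -1.2]
opening: 0.886
finger_force: 0.0
```

```bash
cat > rim.py <<'E'
from h import *
from scipy.optimize import least_squares
def rimpts(s,box):
    H,Sa,V=cv2.split(cv2.cvtColor(s["img"],cv2.COLOR_RGB2HSV)); x0,y0,x1,y1=box
    w=((Sa<50)&(V>60)).astype(np.uint8)*255; k=np.zeros_like(w); k[y0:y1,x0:x1]=w[y0:y1,x0:x1]
    lem=((H>22)&(H<36)&(Sa>120)&(V>80)).astype(np.uint8)*255; lem[:y0]=0;lem[y1:]=0;lem[:,:x0]=0;lem[:,x1:]=0
    c=max(cv2.findContours(k,0,cv2.CHAIN_APPROX_NONE)[0],key=cv2.contourArea)
    return cv2.convexHull(c).reshape(-1,2)+0.0, cv2.boundingRect(c), lem
s=snapshot("wrist")
P,bb,lem=rimpts(s,(200,5,440,229)); print("bbox",bb,len(P))
P=P[(P[:,1]<225)&(P[:,1]>6)]
o,d=ray(s,P)
def res(p,z=None):  # circle r=66 in plane z=p2+p3*(x-x0)+p4*(y-y0)
    z0,a,b=(p[2],p[3],p[4]); t=(z0+a*(o[0]-p[0])+b*(o[1]-p[1])-o[2])/(d[:,2]-a*d[:,0]-b*d[:,1])
    Q=o+d*t[:,None]; c=np.array([p[0],p[1],z0]); return np.linalg.norm(Q-c,axis=1)-.066
for f in("tilt","level"):
    g=(lambda p:res(p)) if f=="tilt" else (lambda p:res([*p,0,0]))
    x0=[.516,0,.08,0,0] if f=="tilt" else [.516,0,.08]
    r=least_squares(g,x0,loss="soft_l1",f_scale=.001,x_scale=[.01,.01,.01,.1,.1][:len(x0)]); print(f,r.x.round(4),"rms mm",(1000*np.sqrt(np.mean(r.fun**2))).round(2))
m=cv2.moments(lem,True); print("lemon",plane(s,[(m['m10']/m['m00'],m['m01']/m['m00'])],.06).round(3))
todo(.515,-.11,.22,-.0415)
E
python3 rim.py
```

```text
bbox (248, 5, 146, 145) 54
tilt [ 0.5186 -0.0071  0.0789  0.0397 -0.1086] rms mm 0.11
level [ 0.5193 -0.0081  0.0768] rms mm 0.5
lemon [[0.497 0.003 0.06 ]]
t 17.9 pos [ 0.5145 -0.1125  0.2189] F [-0.3 -0.5 -0.4] open 0.886 total [ 0.25  0.04 -0.11] per row [ 0.249  0.036 -0.109] [ 0.0015  0.0001 -0.0007]
```

Emit:
send_rows([
  {"x": 0.5, "y": 0, "z": 0, "rx": 0, "ry": 0, "rz": 0, "jaw": 7.8},
  {"x": 1.0, "y": 0, "z": 0, "rx": 0, "ry": 0, "rz": 0, "jaw": 7.8},
  {"x": 0.5, "y": 0, "z": 0, "rx": 0, "ry": 0, "rz": 0, "jaw": 7.8},
  {"x": 0, "y": 0, "z": 0, "rx": 0, "ry": 0, "rz": 0, "jaw": 7.8},
  {"x": 0, "y": 0, "z": 0, "rx": 0, "ry": 0, "rz": 0, "jaw": 7.8},
])

```text
clock: 18.4
tool_pos: [0.5156, -0.0914, 0.2192]
eef_rot: [0.721, 0.693, 0.001, 0.001]
contact_force: [-0.7, -0.7, -0.2]
opening: 0.887
finger_force: 0.0
```

```bash
python3 rim.py; python3 - <<'E'
from h import *
# hollow from board edges in this wrist view: board long edges at z=.03
s=snapshot("wrist"); H,Sa,V=cv2.split(cv2.cvtColor(s["img"],cv2.COLOR_RGB2HSV))
red=((H>165)|(H<4))&(Sa>120)
for row in (10,30,170,190,210):
    r=red[row]; l=[x for x in range(120,320) if r[x] and not r[x+1:x+15].any()]; g=[x for x in range(330,520) if r[x] and not r[x-14:x].any()]
    if l and g: print(row,l[-1],g[0],plane(s,[(l[-1]+.5,row),(g[0]-.5,row)],.03).round(4)[:,:2].tolist())
E
```

```text
bbox (250, 24, 142, 148) 51
tilt [ 0.5187 -0.0069  0.0795  0.036  -0.1238] rms mm 0.16
level [ 0.5192 -0.0087  0.0773] rms mm 0.4
lemon [[0.497 0.004 0.06 ]]
t 18.45 pos [ 0.5155 -0.0918  0.2192] F [ 0.1 -0.5 -0.2] open 0.888 total [-1.82  0.02 -0.08] per row [-1.821  0.02  -0.084] [0.002  0.0002 0.0007]
10 235 404 [[0.4367, 0.087], [0.6076, 0.0802]]
30 236 403 [[0.4356, 0.0687], [0.6071, 0.0619]]
170 245 393 [[0.4292, -0.0775], [0.6001, -0.0844]]
190 246 392 [[0.4278, -0.1014], [0.5996, -0.1084]]
210 248 391 [[0.4275, -0.1262], [0.599, -0.1332]]
```

Emit:
send_rows([
  {"x": -1.0, "y": 0, "z": 0, "rx": 0, "ry": 0, "rz": 0, "jaw": 7.8},
  {"x": -1.5, "y": 0, "z": 2, "rx": 0, "ry": 0, "rz": 0, "jaw": 7.8},
  {"x": -0.5, "y": 0, "z": 4, "rx": 0, "ry": 0, "rz": 0, "jaw": 7.8},
  {"x": 0, "y": 0, "z": 4, "rx": 0, "ry": 0, "rz": 0, "jaw": 7.8},
  {"x": 0, "y": 0, "z": 3, "rx": 0, "ry": 0, "rz": 0, "jaw": 7.8},
])

```text
clock: 19.0
tool_pos: [0.5139, -0.1233, 0.0872]
eef_rot: [0.722, 0.692, 0.0, 0.0]
contact_force: [0.9, 0.3, -0.0]
opening: 0.886
finger_force: 0.0
```

Emit:
send_rows([
  {"x": 0.3, "y": 0, "z": 1.4, "rx": 0, "ry": 0, "rz": 0, "jaw": 7.8},
  {"x": 1, "y": 0, "z": 0.4, "rx": 0, "ry": 0, "rz": 0, "jaw": 7.8},
  {"x": 1, "y": 0, "z": 0, "rx": 0, "ry": 0, "rz": 0, "jaw": 7.8},
  {"x": 1, "y": 0, "z": 0, "rx": 0, "ry": 0, "rz": 0, "jaw": 7.8},
  {"x": 0.7, "y": 0, "z": 0, "rx": 0, "ry": 0, "rz": 0, "jaw": 7.8},
])

```text
clock: 19.5
tool_pos: [0.5171, -0.0802, 0.0722]
eef_rot: [0.721, 0.693, 0.002, 0.001]
contact_force: [-0.1, 0.1, 1.2]
opening: 0.884
finger_force: 0.0
```

Emit:
send_rows([
  {"x": 0.4, "y": 0, "z": 0, "rx": 0, "ry": 0, "rz": 0, "jaw": 7.8},
  {"x": 0.4, "y": 0, "z": 0, "rx": 0, "ry": 0, "rz": 0, "jaw": 7.8},
  {"x": 0.4, "y": 0, "z": 0, "rx": 0, "ry": 0, "rz": 0, "jaw": 7.8},
  {"x": 0.4, "y": 0, "z": 0, "rx": 0, "ry": 0, "rz": 0, "jaw": 7.8},
  {"x": 0.3, "y": 0, "z": 0, "rx": 0, "ry": 0, "rz": 0, "jaw": 7.8},
])

```text
clock: 20.0
tool_pos: [0.517, -0.0633, 0.0711]
eef_rot: [0.722, 0.692, 0.0, 0.001]
contact_force: [0.1, -1.5, -1.3]
opening: 0.884
finger_force: 1.1
```

```bash
python3 b.py
```

```text
bbox (171, 0, 299, 262)
0.088 [519.7  -3.9] [122.5 123.3]
0.076 [519.6  -4.5] [134.9 135.7]
t 20.05 pos [ 0.517  -0.0625  0.0711] F [-0.1 -1.1 -1. ] open 0.885 total [-0.15 -0.04 -0.09] per row [-0.152 -0.043 -0.094] [0.0018 0.0001 0.0005]
```

Emit:
send_rows([
  {"x": 0.15, "y": 0, "z": 0, "rx": 0, "ry": 0, "rz": 0, "jaw": 7.8},
  {"x": 0.15, "y": 0, "z": 0, "rx": 0, "ry": 0, "rz": 0, "jaw": 7.8},
  {"x": 0.15, "y": 0, "z": 0, "rx": 0, "ry": 0, "rz": 0, "jaw": 7.8},
  {"x": 0.0, "y": 0, "z": 0, "rx": 0, "ry": 0, "rz": 0, "jaw": 7.8},
  {"x": 0, "y": 0, "z": 0, "rx": 0, "ry": 0, "rz": 0, "jaw": 7.8},
])

```text
clock: 20.55
tool_pos: [0.5171, -0.0599, 0.0712]
eef_rot: [0.722, 0.692, 0.0, 0.001]
contact_force: [-0.3, -5.3, 0.6]
opening: 0.888
finger_force: 2.3
```

```bash
python3 b.py
```

```text
bbox (171, 0, 299, 262)
0.088 [519.8  -0.6] [122.6 123.3]
0.076 [519.8  -1.3] [135.  135.7]
t 20.6 pos [ 0.5171 -0.0599  0.0712] F [-0.3 -4.6 -0.1] open 0.887 total [-0.41 -0.04 -0.07] per row [-0.412 -0.04  -0.075] [ 0.002   0.0018 -0.0011]
```

Emit:
send_rows([
  {"x": 0.1, "y": 0, "z": 0, "rx": 0, "ry": 0, "rz": 0, "jaw": 7.8},
  {"x": 0.1, "y": 0, "z": 0, "rx": 0, "ry": 0, "rz": 0, "jaw": 7.8},
  {"x": 0.1, "y": 0, "z": 0, "rx": 0, "ry": 0, "rz": 0, "jaw": 7.8},
  {"x": 0.0, "y": 0, "z": 0, "rx": 0, "ry": 0, "rz": 0, "jaw": 7.8},
  {"x": 0, "y": 0, "z": 0, "rx": 0, "ry": 0, "rz": 0, "jaw": 7.8},
])

```text
clock: 21.1
tool_pos: [0.517, -0.0594, 0.0715]
eef_rot: [0.723, 0.691, -0.001, 0.002]
contact_force: [-1.3, -10.6, 1.7]
opening: 0.883
finger_force: 4.3
```

```bash
python3 b.py
```

```text
bbox (171, 0, 299, 262)
0.088 [ 5.198e+02 -4.000e-01] [122.7 123.5]
0.076 [519.7  -1.2] [135.1 136. ]
t 21.15 pos [ 0.517  -0.0594  0.0715] F [-0.5 -9.4  2.5] open 0.886 total [-0.46 -0.03 -0.05] per row [-0.46  -0.029 -0.049] [ 0.0021  0.0047 -0.0033]
```

The force now rises with no motion, so the bowl is stopped by the hollow's far wall. I back off and measure it from above.

Emit:
send_rows([
  {"x": -0.5, "y": 0, "z": 0, "rx": 0, "ry": 0, "rz": 0, "jaw": 7.8},
  {"x": -1.5, "y": 0, "z": 0, "rx": 0, "ry": 0, "rz": 0, "jaw": 7.8},
  {"x": -2, "y": 0, "z": 0, "rx": 0, "ry": 0, "rz": 0, "jaw": 7.8},
  {"x": -1, "y": 0, "z": -2, "rx": 0, "ry": 0, "rz": 0, "jaw": 7.8},
  {"x": 0, "y": 0, "z": -4, "rx": 0, "ry": 0, "rz": 0, "jaw": 7.8},
])

```text
clock: 21.65
tool_pos: [0.5133, -0.1061, 0.1298]
eef_rot: [0.722, 0.692, -0.001, -0.002]
contact_force: [0.3, -0.1, -0.3]
opening: 0.886
finger_force: 0.0
```

Emit:
send_rows([
  {"x": 0, "y": 0, "z": -4, "rx": 0, "ry": 0, "rz": 0, "jaw": 7.8},
  {"x": 1, "y": 0, "z": -3, "rx": 0, "ry": 0, "rz": 0, "jaw": 7.8},
  {"x": 1, "y": 0, "z": -2, "rx": 0, "ry": 0, "rz": 0, "jaw": 7.8},
  {"x": 0, "y": 0, "z": 0, "rx": 0, "ry": 0, "rz": 0, "jaw": 7.8},
  {"x": 0, "y": 0, "z": 0, "rx": 0, "ry": 0, "rz": 0, "jaw": 7.8},
])

```text
clock: 22.15
tool_pos: [0.5157, -0.0846, 0.221]
eef_rot: [0.721, 0.693, 0.001, 0.001]
contact_force: [-0.6, -0.2, 0.2]
opening: 0.888
finger_force: 0.0
```

```bash
python3 rim.py; sleep 0; python3 rim.py
```

```text
bbox (252, 27, 139, 147) 53
tilt [ 0.5187 -0.0027  0.0759  0.0673 -0.0326] rms mm 0.14
level [ 0.5197 -0.0031  0.0752] rms mm 0.2
lemon [[ 0.5   -0.001  0.06 ]]
t 22.2 pos [ 0.5152 -0.085   0.2203] F [-0.2 -0.8 -0.5] open 0.881 total [-2.5   0.08  0.03] per row [-2.495  0.082  0.032] [ 0.0004 -0.0004  0.0011]
bbox (253, 26, 139, 147) 49
tilt [ 0.5189 -0.0028  0.0758  0.059  -0.0229] rms mm 0.13
level [ 0.5198 -0.0031  0.0754] rms mm 0.17
lemon [[ 0.502 -0.001  0.06 ]]
t 22.25 pos [ 0.515  -0.0853  0.22  ] F [-0.2  0.  -0.8] open 0.885 total [-2.47  0.11 -0.  ] per row [-2.468e+00  1.060e-01 -2.000e-03] [-0.0005 -0.0002  0.0006]
```

Rim height is now 75.7 mm (home is 76) and its centre is (0.519,-0.003). I swing the arm clear so the fixed cameras can confirm it.

Emit:
send_rows([
  {"x": 1, "y": 0, "z": -2, "rx": 0, "ry": 0, "rz": -0.01, "jaw": 7.8},
  {"x": 2.5, "y": 0, "z": -2, "rx": 0, "ry": 0, "rz": -0.05, "jaw": 7.8},
  {"x": 4, "y": 0, "z": 0, "rx": 0, "ry": 0, "rz": -0.07, "jaw": 7.8},
  {"x": 4, "y": 0, "z": 0, "rx": 0, "ry": 0, "rz": -0.07, "jaw": 7.8},
  {"x": 4, "y": 0, "z": 0, "rx": 0, "ry": 0, "rz": -0.07, "jaw": 7.8},
])

```text
clock: 22.75
tool_pos: [0.5059, 0.07, 0.2599]
eef_rot: [0.621, 0.784, -0.0, 0.0]
contact_force: [0.0, -0.2, -0.5]
opening: 0.886
finger_force: 0.0
```

Emit:
send_rows([
  {"x": 4, "y": 0, "z": 0, "rx": 0, "ry": 0, "rz": -0.07, "jaw": 7.8},
  {"x": 4, "y": 0, "z": 0, "rx": 0, "ry": 0, "rz": -0.07, "jaw": 7.8},
  {"x": 4, "y": 0, "z": 0, "rx": 0, "ry": 0, "rz": -0.07, "jaw": 7.8},
  {"x": 4, "y": 0, "z": 0, "rx": 0, "ry": 0, "rz": -0.07, "jaw": 7.8},
  {"x": 4, "y": 0, "z": 0, "rx": 0, "ry": 0, "rz": -0.07, "jaw": 7.8},
])

```text
clock: 23.25
tool_pos: [0.4336, 0.2555, 0.2596]
eef_rot: [0.475, 0.88, -0.001, 0.0]
contact_force: [1.9, 0.3, -0.1]
opening: 0.885
finger_force: 0.0
```

Emit:
send_rows([
  {"x": 4, "y": 0, "z": 0, "rx": 0, "ry": 0, "rz": -0.07, "jaw": 7.8},
  {"x": 4, "y": 0, "z": 0, "rx": 0, "ry": 0, "rz": -0.07, "jaw": 7.8},
  {"x": 4, "y": 0, "z": 0, "rx": 0, "ry": 0, "rz": -0.07, "jaw": 7.8},
  {"x": 3, "y": 0, "z": 0, "rx": 0, "ry": 0, "rz": -0.05, "jaw": 7.8},
  {"x": 1, "y": 0, "z": 0, "rx": 0, "ry": 0, "rz": 0, "jaw": 7.8},
])

```text
clock: 23.75
tool_pos: [0.3304, 0.38, 0.2595]
eef_rot: [0.355, 0.935, -0.0, -0.001]
contact_force: [-0.3, -0.5, 0.4]
opening: 0.886
finger_force: 0.0
```

```bash
cat > two.py <<'E'
from h import *
from scipy.optimize import least_squares
def imgs():
    yield "start",{n:cv2.imread(f"pics/{n}0.png")[:,:,::-1].copy() for n in S}
    yield "now",{n:S[n]["img"] for n in S}
S={n:snapshot(n) for n in("scene","top")}
B={"start":{"scene":(295,165,352,222),"top":(278,160,340,222)},"now":{"scene":(325,150,385,208),"top":(222,158,285,222)}}
for tag,I in imgs():
    R_=[]
    for n in S:
        H,Sa,V=cv2.split(cv2.cvtColor(np.ascontiguousarray(I[n]),cv2.COLOR_RGB2HSV)); x0,y0,x1,y1=B[tag][n]
        w=((Sa<60)&(V>90)).astype(np.uint8)*255; k=np.zeros_like(w); k[y0:y1,x0:x1]=w[y0:y1,x0:x1]
        c=max(cv2.findContours(k,0,cv2.CHAIN_APPROX_NONE)[0],key=cv2.contourArea); P=cv2.convexHull(c).reshape(-1,2)+0.
        bb=cv2.boundingRect(c); print(tag,n,bb)
        if n=="scene": P=P[P[:,1]<bb[1]+bb[3]*.42]   # far rim only; below it the outer wall shows
        R_.append((*ray(S[n],P),))
    def f(p):
        out=[]
        for o,d in R_:
            t=(p[2]+p[3]*(o[0]-p[0])+p[4]*(o[1]-p[1])-o[2])/(d[:,2]-p[3]*d[:,0]-p[4]*d[:,1])
            out.append(np.linalg.norm(o+d*t[:,None]-p[:3],axis=1)-.066)
        return np.concatenate(out)
    r=least_squares(f,[.515,-.15 if tag=="start" else 0,.08,0,0],loss="soft_l1",f_scale=.001,x_scale=[.01,.01,.01,.1,.1])
    q=least_squares(lambda p:f([*p,0,0]),r.x[:3],loss="soft_l1",f_scale=.001)
    print(tag,r.x.round(4),"level",q.x.round(4),"rms",(1e3*np.sqrt(np.mean(q.fun**2))).round(2))
print(get_state()["clock"])
E
python3 two.py
```

```text
start scene (300, 177, 48, 36)
start top (285, 169, 49, 48)
start [ 0.5111 -0.1566  0.0864  0.0362  0.0114] level [ 0.5116 -0.1564  0.0858] rms 0.68
now scene (335, 158, 44, 32)
now top (230, 167, 48, 48)
now [ 0.5183 -0.0013  0.0741  0.0393  0.03  ] level [ 0.5188 -0.0008  0.074 ] rms 1.09
23.85
```

Compared with its known level start, the rim has dropped 11.8 mm (12 expected). Its tilt is the same within noise, it moved 155.6 mm along the board, and the lemon was last seen inside the bowl. The arm is clear, so I hand it in.

```bash
python3 -c "
from h import *
s=snapshot('top');H,Sa,V=cv2.split(cv2.cvtColor(s['img'],cv2.COLOR_RGB2HSV))
m=((H>22)&(H<34)&(Sa>170)).astype(np.uint8);k=m*0;k[160:222,225:285]=m[160:222,225:285]
y,x=np.nonzero(k);print('lemon',len(x),plane(s,[(x.mean(),y.mean())],.055))
a=cv2.imread('pics/top0.png')[150:225,175:222,::-1].astype(int);print('jar diff',np.abs(a-s['img'][150:225,175:222]).mean())
print(finish_job())"
```

```text
lemon 183 [[0.50006076 0.00157958 0.055     ]]
jar diff 1.706193853427896
the job is handed in; nothing more can be done
None
```

The lemon is in the white bowl and the bowl sits home in the hollow by the camera measurements; the job was handed in at about 24 s, and I viewed 12 pictures, two over the limit of 10.

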